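# Scrap the worn bearing and ease the bin flap shut

### The arm

A 7-joint arm with a two-finger parallel gripper is mounted at the origin on the work surface. World frame = base frame: x ahead of the robot, y to its left, z up, the work surface at z = 0. Lengths are in m, angles in rad, forces in N, time in s.
With the tool pointing down it reaches from about 0.425 to 0.925 m from the base axis. Payload 6.8 kg.
Tool frame: the origin (TCP) lies between the finger pads; the fingertips stand finger_overhang ahead of it and the grasp point (between the pads) lies 6 mm ahead of it (finger_overhang is the distance from the TCP to the fingertips, in m); z points along the fingers, y is the line along which they close (so a half turn about z gives the same grasp; the last joint's range is limited). The gripper opens to 85 mm and grips with 20 to 120 N. Pads are 22 mm wide; open, the fingers measure 114 mm over their backs; the gripper's body (76 mm by 85 mm) begins 54 mm behind the grasp point. The pads swing forward as they close: fully open they stand 13 mm farther back than shut.
Start: joints at [-1.374, 0.477, 0.022, 1.555, -0.011, 1.109, -0.083], TCP at [0.203, 0.644, 0.256] pointing down, gripper open.
Joint ranges: [-2.96, 2.96], [-0.34, 2.1], [-1.41, 1.46], [0.24, 2.44], [-1.37, 4.51], [0.17, 1.92], [-2.96, 2.96]. Speed limits (rad/s): [2.39, 2.39, 3.14, 3.14, 3.14, 3.14, 3.14].

### API

Orientations are given as a unit quaternion [w, x, y, z].
In Python, from station import * gives the robot as it stands.
- The arm moves only by the tool drive_tool, never from a script. Its argument "increments" is a list of rows, each an object of numbers: "claw": the finger opening in m, from 0 to 0.0854; "dx", "dy", "dz": the shift along the tool's x, y, z in m; "wx", "wy", "wz": the turn, a rotation vector about the tool's x, y, z in degrees. A call has 1 to 20 rows; each row shifts and turns the commanded pose from where the row before left it, along the tool's axes as they then stand; what a row does not reach is not made up. A row lasts 1/8 s, in which the tool goes at most 62.5 mm and 10.7 degrees, less where a joint would pass 70% of its speed; a pose out of reach is approached as far as the arm can. A call with a gripper value outside its range is refused whole. The fingers move at their own pace and stop on an object; "newtons" is the grip in N (left out, the last holds). Time passes only in rows, so rows that do not move let the fingers close. It gives the time, the measured TCP pose, the force, the opening and the grip force at its end, in the units of the state.
- get_obs(): the state, without advancing time (a new reading comes with each control period).
- read_camera(name): name is "scene" or "top" or "wrist"; returns (picture, depth): 400x640x3 uint8, red, green, blue; 400x640 float32, m along the optical axis (not along the pixel's ray), 0 where there is no reading.
- calibration(name): a dict with "intrinsics" (3x3 intrinsics, pixels), "R" (3x3) and "t" (3): a world point X has camera coordinates R X + t; the wrist camera has in their place "mount" (4x4, takes a point from camera to tool coordinates, whose origin is the TCP and whose axes are the flange's). Camera axes: x right, y down, z forward; pixel columns grow to the right and rows downward; lengths in m; the calibration is good to about 2 mm. A picture is of the moment at which its call begins: read the wrist's pose just before it. calibration takes no time and is no camera call.
- hand_in(): hands the job in; it is judged then, once.
The state is a dict: "t": time; "q": joint angles; "joint_vel": joint speeds; "joint_torque": joint torques, N m; "eef_pos": TCP position; "tool_rot": TCP orientation; "contact_force": force on the tool from outside, world axes, zero at the start; "torque": the same for the moment, N m; "gripper_width": opening from 0.0 (shut) to 1.0 (fully open); "grasp_force": force on a finger pad.
Only numpy, scipy, OpenCV 4.12 (cv2) and the standard library are available. Lean on these libraries where they do the work, as an engineer would, in place of code of your own. Each camera call takes 0.05 s, during which the arm holds its last target. There are 200 camera calls.

### The job

Put the rusty brown bearing into the open red scrap bin, then take the bin's flap by its black grip and ease it all the way shut, slowly enough that it never slams: keep hold of it until it is down, taking a good second or more over it. Leave the new bright steel bearing where it lies, and let go of everything at the end.

Things in the scene. Friction and masses are not known exactly. Their poses are not given: they have to be found in the camera images.
- worn_bearing: the scrap part: a rusty brown bearing lying flat on the table, a plain disc 45 mm in diameter and 28 mm high (solid to the fingers; the dark bore is only marked), about 200 g. Origin: centre of its underside, z up
- new_bearing: the new bearing that must stay: same size and shape (45 mm diameter, 28 mm high), bright steel with a blue seal. Origin: centre of its underside, z up
- bin: red steel scrap bin, fixed: 150 (x) by 200 (y) by 120 mm high, 4 mm walls, open-topped, yellow plate on its front. Origin: centre of its underside; x from front to back (away from the robot, within 0.35 rad), z up. Flap hinge: along y at x = 75, z = 123 mm. The flap's black grip, centred 30 mm beyond its free edge, at flap angle a is at x = 75 - 180 cos a, y = 0, z = 123 + 180 sin a (mm)
- flap (a joint): flap angle, rad: 0 shut; 1.7 open on its stop (the start), standing up, leaning a little back. Over-centre spring: stays open above 1.45, below that pulls shut with 5 to 8 N at the grip and slams if let go; 1 to 2 N starts it. Its grip, a cylinder 26 mm across and 26 mm long along the hinge direction, is pinched from above on its flat ends and turns between the fingers
Things that resemble listed ones, but are neither listed nor needed, are in the scene too. Of the things that look like the worn_bearing, take the one that is farthest to the robot's left at the start.

How it is judged:
By the outcome, as a careful person would: the job done as asked, in the order asked, and still so for the second after the job is handed in, with the robot touching nothing.
It also fails if it takes over 54 s, if anything falls off the work surface, if the arm or the gripper's body presses on something with over 40 N, if the wrist force passes 120 N, or if a joint passes its speed limit or range.

## Working session

There is one attempt and no reset: what is moved stays moved. The work goes in short steps, Python scripts to look and compute and a tool call to move; the robot and the scene stay as the last step left them, time stands still between calls to the robot, and variables do not carry over. Pictures are saved under pics/ and viewed, at most 10 in all, crops included, and the job is handed in when it is done.

Besides the shell and the picture viewer there is one more tool, called after "Request:" as name(argument=value, ...), one argument or row to a line, values as JSON. drive_tool: Moves the arm, as the interface text tells. Its arguments: {"type":"object","properties":{"increments":{"type":"array","items":{"type":"object","properties":{"claw":{"type":"number"},"dx":{"type":"number"},"dy":{"type":"number"},"dz":{"type":"number"},"wx":{"type":"number"},"wy":{"type":"number"},"wz":{"type":"number"}}}},"newtons":{"type":"number"}},"required":["increments"]}

```bash
mkdir -p pics
cat > h.py <<'E'
from station import *
import numpy as np, cv2
def snap(n,f):
    im,d=read_camera(n); cv2.imwrite('pics/'+f+'.png',im[:,:,::-1]); np.savez('/tmp/'+f,im=im,d=d); return im,d
def ray(n,u,v,z):
    c=calibration(n);K=np.array(c['intrinsics']);R=np.array(c['R']);t=np.array(c['t'])
    r=R.T@np.linalg.inv(K)@[u,v,1];o=-R.T@t
    return o+r*(z-o[2])/r[2]
def cloud(n,d):
    c=calibration(n);K=np.array(c['intrinsics']);R=np.array(c['R']);t=np.array(c['t'])
    v,u=np.mgrid[:d.shape[0],:d.shape[1]]
    P=np.stack([(u-K[0,2])/K[0,0]*d,(v-K[1,2])/K[1,1]*d,d],-1)
    return (P-t)@R
E
python3 - <<'E'
from h import *
o=get_obs(); print({k:np.round(v,3) for k,v in o.items()})
for n in('top','scene'):
    snap(n,n+'1'); c=calibration(n); print(n,-np.array(c['R']).T@c['t'])
print(calibration('wrist'))
E
```

```text
{'t': np.float64(0.0), 'q': array([-1.374,  0.478,  0.022,  1.556, -0.011,  1.109, -0.083]), 'joint_vel': array([ 0.001, -0.   ,  0.001,  0.   ,  0.001, -0.001, -0.002]), 'joint_torque': array([-1.0000e-03, -5.9644e+01,  1.6080e+00, -2.8119e+01,  1.2000e-02,
        9.0000e-03,  0.0000e+00]), 'eef_pos': array([0.202, 0.643, 0.255]), 'tool_rot': array([-0.   ,  0.152,  0.988, -0.001]), 'contact_force': array([-0.213,  0.818, -0.436]), 'torque': array([-0.045,  0.011,  0.034]), 'grasp_force': np.float64(0.0), 'gripper_width': np.float64(1.005)}
top [ 0.38846324 -0.09848492  1.04782387]
scene [1.12165304 0.03468446 0.82626926]
{'intrinsics': array([[356.78912773,   0.        , 319.68382316],
       [  0.        , 356.78912773, 199.04375069],
       [  0.        ,   0.        ,   1.        ]]), 'mount': array([[ 4.11171214e-04, -9.55045684e-01, -2.96458383e-01,
         7.64599352e-02],
       [ 9.99999909e-01,  3.60166703e-04,  2.26660893e-04,
         4.95609800e-04],
       [-1.09697070e-04, -2.96458449e-01,  9.55045745e-01,
        -1.18397605e-01],
       [ 0.00000000e+00,  0.00000000e+00,  0.00000000e+00,
         1.00000000e+00]])}
```

View pics/top1.png

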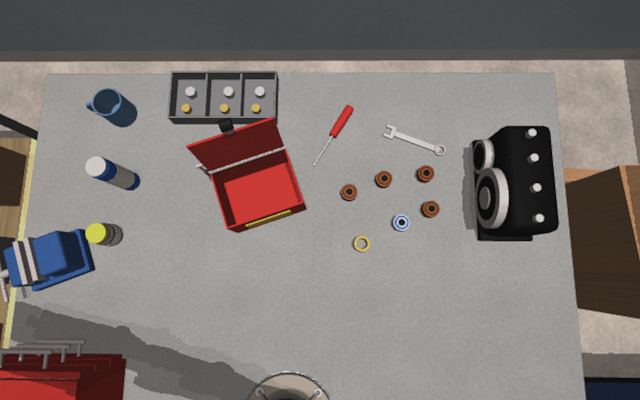

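View pics/scene1.png

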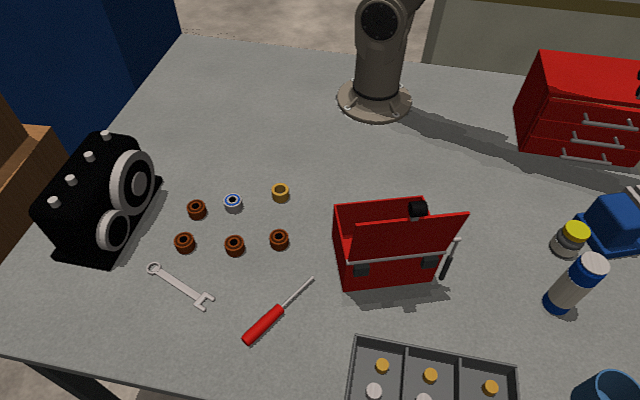

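The top view shows the red bin at about (258,190) with its flap up and the black grip at (226,126). The yellow plate is at (268,219). The brown bearings are at (348,191), (383,179), (426,173) and (430,209), and the leftmost is (348,191). The new bearing, blue and steel, is at (401,222), and a brass ring is at (361,243). The scene view agrees: target at (279,239), grip at (418,208).

Run:
```python
from h import *
D=np.load('/tmp/top1.npz');im,d=D['im'],D['d'];P=cloud('top',d)
hsv=cv2.cvtColor(im,cv2.COLOR_RGB2HSV)
# bearings
roi=np.zeros(d.shape,bool);roi[160:260,330:450]=1
m=(roi&(P[...,2]>.02)).astype(np.uint8)
n,l,s,c=cv2.connectedComponentsWithStats(m)
for i in range(1,n):
    if s[i,4]>30:
        p=P[l==i]; z=np.median(p[:,2]); print(c[i].round(1),s[i,4],'z',z.round(4),'ray',ray('top',*c[i],.028).round(4),p.mean(0).round(4),hsv[l==i].mean(0).round())
# scene view target bearing
D2=np.load('/tmp/scene1.npz');P2=cloud('scene',D2['d']);b=P2[225:255,262:295].reshape(-1,3);b=b[(b[:,2]>.026)&(b[:,2]<.034)];print('scene target top mid',((b.min(0)+b.max(0))/2).round(4),len(b))
# bin rim
for nm,Q in(('top',P),('scene',P2)):
    k=(Q[...,2]>.114)&(Q[...,2]<.123)&(Q[...,0]>.25)&(Q[...,0]<.7)&(Q[...,1]>-.1)&(Q[...,1]<.3)
    pts=Q[k][:,:2].astype(np.float32);print(nm,len(pts),cv2.minAreaRect(pts*1000))
    k=(Q[...,2]>.2)&(Q[...,0]>.25)&(Q[...,0]<.8)&(Q[...,1]>-.1)&(Q[...,1]<.35)
    I=(D if nm=='top' else D2)['im'];dark=k&(I.max(-1)<60)
    p=Q[dark];print('grip',len(p),p.mean(0),p.min(0),p.max(0))
yl=(hsv[...,0]>20)&(hsv[...,0]<35)&(hsv[...,1]>120);yl[:, :235]=0;yl[:205]=0;yl[:,310:]=0;yl[235:]=0
v,u=np.nonzero(yl);print('yel',len(u),P[yl].mean(0),cv2.minAreaRect(P[yl][:,:2].astype(np.float32)*1000))
```

```text
[425.2 173.4] 218 z 0.0287 ray [ 0.6393 -0.3601  0.028 ] [ 0.638  -0.3588  0.0334] [ 16. 144. 103.]
[383.3 178.6] 214 z 0.0291 ray [ 0.6243 -0.2464  0.028 ] [ 0.6229 -0.2456  0.0335] [ 16. 139. 112.]
[348.4 191.9] 216 z 0.029 ray [ 0.5868 -0.1519  0.028 ] [ 0.5857 -0.1516  0.0337] [ 17. 134. 116.]
[430.3 208.7] 227 z 0.029 ray [ 0.5423 -0.37    0.028 ] [ 0.5415 -0.3687  0.0331] [ 16. 140. 109.]
[400.6 222.6] 225 z 0.0291 ray [ 0.5044 -0.2903  0.028 ] [ 0.5027 -0.2876  0.0425] [ 83.  52. 170.]
[361.2 243.6] 134 z 0.0298 ray [ 0.448  -0.1852  0.028 ] [ 0.4475 -0.1845  0.0373] [ 23. 123. 183.]
scene target top mid [ 0.5898 -0.1528  0.03  ] 233
top 406 ((582.0355834960938, 89.82122802734375), (160.89962768554688, 210.9856719970703), 19.48420524597168)
grip 253 [0.56501025 0.03401648 0.58468121] [ 0.38846324 -0.09848492  0.28392424] [0.68509862 0.12926385 1.04782387]
scene 601 ((585.4602661132812, 89.0949478149414), (165.62704467773438, 212.1148681640625), 19.576169967651367)
grip 392 [0.6802619  0.10736817 0.29705811] [0.63504524 0.01987494 0.2027071 ] [0.70599055 0.20437582 0.31654866]
yel 119 [0.50583094 0.0529018  0.10203118] ((476.70538330078125, -10.73486328125), (233.80995178222656, 85.3222427368164), 64.88790130615234)
```

Run:
```python
from h import *
import station;print([x for x in dir(station) if x[0]!='_'], getattr(station,'finger_overhang',None))
for nm in('top','scene'):
    D=np.load(f'/tmp/{nm}1.npz');im=D['im'];Q=cloud(nm,D['d'])
    box=(Q[...,0]>.4)&(Q[...,0]<.8)&(Q[...,1]>-.1)&(Q[...,1]<.3)
    k=box&(Q[...,2]>.26)&(Q[...,2]<.34)&(im.max(-1)<70)
    n,l,s,c=cv2.connectedComponentsWithStats(k.astype(np.uint8));
    for i in range(1,n):
        if s[i,4]>25:
            p=Q[l==i];print(nm,'grip',c[i],s[i,4],p.mean(0).round(4),p.min(0).round(4),p.max(0).round(4),ray(nm,*c[i],.3015).round(4))
    # red rim
    hsv=cv2.cvtColor(im,cv2.COLOR_RGB2HSV);red=((hsv[...,0]<8)|(hsv[...,0]>172))&(hsv[...,1]>130)
    k=box&red&(Q[...,2]>.112)&(Q[...,2]<.126);p=Q[k]
    for a in(18,19,20):
        r=np.deg2rad(a);e=np.array([np.cos(r),np.sin(r)]);f=np.array([-e[1],e[0]])
        A=p[:,:2]@e;B=p[:,:2]@f;q=lambda x:np.percentile(x,[1,4,50,96,99]).round(4)
        print(nm,a,len(p),q(A),q(B))
    # flap plane: red pts above .15
    k=box&red&(Q[...,2]>.15)&(Q[...,2]<.26);p=Q[k];m=p.mean(0);w=np.linalg.svd(p-m)[2][2];print('flap',len(p),m.round(4),w.round(3),np.rad2deg(np.arctan2(w[1],w[0])))
```

```text
['PlanningError', 'calibration', 'finger_overhang', 'get_obs', 'hand_in', 'read_camera'] 0.025
top grip [225.92708333 126.24479167] 192 [0.6685 0.1126 0.3042] [0.6578 0.0996 0.2609] [0.6851 0.1293 0.3181] [0.6696 0.1135 0.3015]
top 18 402 [0.4995 0.5002 0.5213 0.6474 0.6491] [-0.201  -0.1999 -0.0991 -0.0019 -0.0005]
top 19 402 [0.499  0.4994 0.5182 0.6456 0.646 ] [-0.2103 -0.2095 -0.1083 -0.0125 -0.0115]
top 20 402 [0.4967 0.4972 0.5165 0.6433 0.6441] [-0.22   -0.2195 -0.1181 -0.0224 -0.022 ]
flap 1965 [0.6579 0.1092 0.2083] [ 0.935  0.33  -0.129] 19.465592165003944
scene grip [413.30379747 215.07278481] 632 [0.6769 0.1118 0.2863] [0.6404 0.02   0.26  ] [0.706  0.2053 0.3165] [0.6891 0.1096 0.3015]
scene 18 478 [0.5023 0.5032 0.5084 0.6418 0.6549] [-0.203  -0.2022 -0.1422 -0.008  -0.0045]
scene 19 478 [0.5014 0.5022 0.5062 0.6383 0.6528] [-0.2124 -0.212  -0.151  -0.0169 -0.014 ]
scene 20 478 [0.4991 0.5002 0.5042 0.6345 0.6494] [-0.2228 -0.2224 -0.1598 -0.0258 -0.0228]
flap 2914 [0.6665 0.1091 0.2083] [ 0.935  0.329 -0.129] 19.380441244143366
```

Request:
drive_tool(
  increments=[
    {"dx": -0.015, "dy": -0.016},
    {"dx": -0.03, "dy": -0.032},
    {"dx": -0.031, "dy": -0.033},
    {"dx": -0.031, "dy": -0.033},
    {"dx": -0.031, "dy": -0.033},
    {"dx": -0.031, "dy": -0.033},
    {"dx": -0.031, "dy": -0.033},
    {"dx": -0.031, "dy": -0.033},
    {"dx": -0.031, "dy": -0.033},
    {"dx": -0.031, "dy": -0.033},
    {"dx": -0.031, "dy": -0.033},
    {"dx": -0.031, "dy": -0.033},
    {"dx": -0.031, "dy": -0.033},
    {"dx": -0.031, "dy": -0.033},
    {"dx": -0.031, "dy": -0.033},
    {"dx": -0.031, "dy": -0.033},
    {"dx": -0.031, "dy": -0.033},
    {"dx": -0.031, "dy": -0.033},
    {"dx": -0.031, "dy": -0.033},
    {"dx": -0.031, "dy": -0.033},
  ],
)

```text
schema error: expected keys claw, dx, dy, dz, wx, wy, wz
```

Request:
drive_tool(
  increments=[
    {"dx": -0.016, "dy": -0.016, "dz": 0, "wx": 0, "wy": 0, "wz": 0, "claw": 0.085},
    {"dx": -0.03, "dy": -0.032, "dz": 0, "wx": 0, "wy": 0, "wz": 0, "claw": 0.085},
    {"dx": -0.033, "dy": -0.035, "dz": 0, "wx": 0, "wy": 0, "wz": 0, "claw": 0.085},
    {"dx": -0.033, "dy": -0.035, "dz": 0, "wx": 0, "wy": 0, "wz": 0, "claw": 0.085},
    {"dx": -0.033, "dy": -0.035, "dz": 0, "wx": 0, "wy": 0, "wz": 0, "claw": 0.085},
    {"dx": -0.033, "dy": -0.035, "dz": 0, "wx": 0, "wy": 0, "wz": 0, "claw": 0.085},
    {"dx": -0.033, "dy": -0.035, "dz": 0, "wx": 0, "wy": 0, "wz": 0, "claw": 0.085},
    {"dx": -0.033, "dy": -0.035, "dz": 0, "wx": 0, "wy": 0, "wz": 0, "claw": 0.085},
    {"dx": -0.033, "dy": -0.035, "dz": 0, "wx": 0, "wy": 0, "wz": 0, "claw": 0.085},
    {"dx": -0.033, "dy": -0.035, "dz": 0, "wx": 0, "wy": 0, "wz": 0, "claw": 0.085},
    {"dx": -0.033, "dy": -0.035, "dz": 0, "wx": 0, "wy": 0, "wz": 0, "claw": 0.085},
    {"dx": -0.033, "dy": -0.035, "dz": 0, "wx": 0, "wy": 0, "wz": 0, "claw": 0.085},
    {"dx": -0.033, "dy": -0.035, "dz": 0, "wx": 0, "wy": 0, "wz": 0, "claw": 0.085},
    {"dx": -0.033, "dy": -0.035, "dz": 0, "wx": 0, "wy": 0, "wz": 0, "claw": 0.085},
    {"dx": -0.033, "dy": -0.035, "dz": 0, "wx": 0, "wy": 0, "wz": 0, "claw": 0.085},
    {"dx": -0.033, "dy": -0.035, "dz": 0.02, "wx": 0, "wy": 0, "wz": 0, "claw": 0.085},
    {"dx": -0.033, "dy": -0.035, "dz": 0.03, "wx": 0, "wy": 0, "wz": 0, "claw": 0.085},
    {"dx": -0.033, "dy": -0.035, "dz": 0.03, "wx": 0, "wy": 0, "wz": 0, "claw": 0.085},
    {"dx": -0.033, "dy": -0.035, "dz": 0.02, "wx": 0, "wy": 0, "wz": 0, "claw": 0.085},
    {"dx": -0.02, "dy": -0.02, "dz": 0, "wx": 0, "wy": 0, "wz": 0, "claw": 0.085},
  ],
  newtons=60,
)

```text
t: 2.6
eef_pos: [0.6007, -0.1792, 0.1539]
tool_rot: [-0.002, 0.153, 0.988, -0.001]
contact_force: [-0.2, 0.7, -0.8]
gripper_width: 0.999
grasp_force: 0.0
```

```bash
cat >> h.py <<'E'
from scipy.spatial.transform import Rotation as Ro
def pose():
    o=get_obs();q=np.array(o['tool_rot']);return o,np.array(o['eef_pos']),Ro.from_quat(np.r_[q[1:],q[0]]).as_matrix()
def wray(p,R,u,v,z):
    c=calibration('wrist');M=np.array(c['mount']);r=R@M[:3,:3]@np.linalg.inv(c['intrinsics'])@[u,v,1];o=p+R@M[:3,3]
    return o+r*(z-o[2])/r[2]
def goto(tgt,p,R): print('tool delta',(R.T@(np.array(tgt)-p)).round(4),'ypos ang',np.rad2deg(np.arctan2(R[1,1],R[0,1])).round(1), 'tilt',R[:,2].round(3))
E
python3 - <<'E'
from h import *
o,p,R=pose();im,d=snap('wrist','w1')
print(o['t'],p,o['joint_vel'].round(3));goto([.588,-.152,.03],p,R)
hsv=cv2.cvtColor(im,cv2.COLOR_RGB2HSV)
m=((hsv[...,0]<25)&(hsv[...,1]>90)).astype(np.uint8)
n,l,s,c=cv2.connectedComponentsWithStats(m)
for i in range(1,n):
    if s[i,4]>300: print(c[i].round(),s[i],wray(p,R,*c[i],.028).round(4))
E
```

```text
2.6 [ 0.60067225 -0.17916746  0.15385829] [ 0.33   0.201 -0.018 -0.393 -0.068  0.181  0.293]
tool delta [0.0198 0.0223 0.1239] ypos ang 72.4 tilt [-0.004 -0.    -1.   ]
[240.   8.] [206   0  64  21 880] [ 0.4676 -0.1885  0.028 ]
[584. 104.] [  486     0   154   246 20337] [0.5895 0.0082 0.028 ]
[348. 171.] [ 318  138   63   66 2838] [ 0.5858 -0.1531  0.028 ]
[ 51. 200.] [   9  169   84   65 3771] [ 0.5421 -0.3623  0.028 ]
[245. 250.] [ 213  219   62   64 2772] [ 0.6207 -0.2443  0.028 ]
[121. 301.] [  87  273   71   64 2630] [ 0.633  -0.3528  0.028 ]
[430. 363.] [411 336  35  60 583] [ 0.7639 -0.1343  0.028 ]
```

View pics/w1.png

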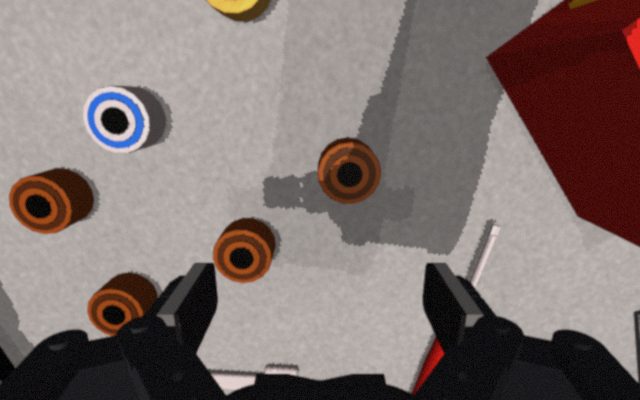

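The wrist view shows the target bearing at (348,171), with its brown neighbour at (245,250), the blue-sealed one at (115,120), and both fingers at the bottom. I'll shift onto the target and descend.

Request:
drive_tool(
  increments=[
    {"dx": 0.011, "dy": 0.011, "dz": 0, "wx": 0, "wy": 0, "wz": 0, "claw": 0.085},
    {"dx": 0.01, "dy": 0.01, "dz": 0.02, "wx": 0, "wy": 0, "wz": 0, "claw": 0.085},
    {"dx": 0, "dy": 0, "dz": 0.03, "wx": 0, "wy": 0, "wz": 0, "claw": 0.085},
    {"dx": 0, "dy": 0, "dz": 0.03, "wx": 0, "wy": 0, "wz": 0, "claw": 0.085},
    {"dx": 0, "dy": 0, "dz": 0, "wx": 0, "wy": 0, "wz": 0, "claw": 0.085},
    {"dx": 0, "dy": 0, "dz": 0, "wx": 0, "wy": 0, "wz": 0, "claw": 0.085},
  ],
)

```text
t: 3.4
eef_pos: [0.5883, -0.1496, 0.0773]
tool_rot: [0.0, 0.151, 0.988, 0.0]
contact_force: [-0.3, 0.3, 0.6]
gripper_width: 0.994
grasp_force: 0.0
```

Run:
```python
from h import *
o,p,R=pose();im,d=snap('wrist','w2')
print(o['t'],p);goto([.587,-.1525,.03],p,R)
hsv=cv2.cvtColor(im,cv2.COLOR_RGB2HSV)
m=((hsv[...,0]<25)&(hsv[...,1]>90)).astype(np.uint8)
n,l,s,c=cv2.connectedComponentsWithStats(m)
for i in range(1,n):
    if s[i,4]>300:
        cc=c[i]; g=wray(p,R,*cc,.02);print(cc.round(),s[i],g.round(4),(R.T@(g-p)).round(4))
```

```text
3.4 [ 0.58831951 -0.14963575  0.07730023]
tool delta [ 0.0004 -0.0032  0.0473] ypos ang 72.6 tilt [ 0.001  0.    -1.   ]
[151.  15.] [  87    0  116   38 2906] [ 0.4636 -0.1886  0.02  ] [ 0.1074 -0.0746  0.0572]
[593. 135.] [  500     0   140   306 19417] [ 0.5761 -0.0055  0.02  ] [0.0549 0.1339 0.0573]
[312. 237.] [ 269  191   87   93 5481] [ 0.5867 -0.1527  0.02  ] [ 0.0006 -0.0035  0.0573]
[210. 339.] [195 308  28  60 766] [ 0.6302 -0.2297  0.02  ] [-0.0639 -0.0639  0.0573]
```

Request:
drive_tool(
  increments=[
    {"dx": 0, "dy": -0.003, "dz": 0.02, "wx": 0, "wy": 0, "wz": 0, "claw": 0.085},
    {"dx": 0, "dy": 0, "dz": 0.02, "wx": 0, "wy": 0, "wz": 0, "claw": 0.085},
    {"dx": 0, "dy": 0, "dz": 0.007, "wx": 0, "wy": 0, "wz": 0, "claw": 0.085},
    {"dx": 0, "dy": 0, "dz": 0, "wx": 0, "wy": 0, "wz": 0, "claw": 0.085},
    {"dx": 0, "dy": 0, "dz": 0, "wx": 0, "wy": 0, "wz": 0, "claw": 0.03},
    {"dx": 0, "dy": 0, "dz": 0, "wx": 0, "wy": 0, "wz": 0, "claw": 0.03},
    {"dx": 0, "dy": 0, "dz": 0, "wx": 0, "wy": 0, "wz": 0, "claw": 0.03},
    {"dx": 0, "dy": 0, "dz": 0, "wx": 0, "wy": 0, "wz": 0, "claw": 0.03},
    {"dx": 0, "dy": 0, "dz": 0, "wx": 0, "wy": 0, "wz": 0, "claw": 0.03},
    {"dx": 0, "dy": 0, "dz": 0, "wx": 0, "wy": 0, "wz": 0, "claw": 0.03},
  ],
  newtons=60,
)

```text
t: 4.7
eef_pos: [0.5876, -0.1534, 0.0302]
tool_rot: [0.001, 0.152, 0.988, 0.0]
contact_force: [-0.9, 0.8, 5.7]
gripper_width: 0.503
grasp_force: 60.9
```

Request:
drive_tool(
  increments=[
    {"dx": 0, "dy": 0, "dz": -0.02, "wx": 0, "wy": 0, "wz": 0, "claw": 0.03},
    {"dx": 0, "dy": 0, "dz": -0.045, "wx": 0, "wy": 0, "wz": 0, "claw": 0.03},
    {"dx": 0, "dy": 0, "dz": -0.055, "wx": 0, "wy": 0, "wz": 0, "claw": 0.03},
    {"dx": 0, "dy": 0, "dz": -0.05, "wx": 0, "wy": 0, "wz": -9.2, "claw": 0.03},
    {"dx": 0, "dy": 0, "dz": 0, "wx": 0, "wy": 0, "wz": -9.2, "claw": 0.03},
    {"dx": 0, "dy": 0, "dz": 0, "wx": 0, "wy": 0, "wz": -9.2, "claw": 0.03},
    {"dx": 0, "dy": 0, "dz": 0, "wx": 0, "wy": 0, "wz": -9.3, "claw": 0.03},
    {"dx": -0.008, "dy": 0.025, "dz": 0, "wx": 0, "wy": 0, "wz": 0, "claw": 0.03},
    {"dx": -0.012, "dy": 0.04, "dz": 0, "wx": 0, "wy": 0, "wz": 0, "claw": 0.03},
    {"dx": -0.012, "dy": 0.04, "dz": 0, "wx": 0, "wy": 0, "wz": 0, "claw": 0.03},
    {"dx": -0.012, "dy": 0.04, "dz": 0, "wx": 0, "wy": 0, "wz": 0, "claw": 0.03},
    {"dx": -0.012, "dy": 0.04, "dz": 0, "wx": 0, "wy": 0, "wz": 0, "claw": 0.03},
    {"dx": -0.008, "dy": 0.025, "dz": 0, "wx": 0, "wy": 0, "wz": 0, "claw": 0.03},
    {"dx": -0.005, "dy": 0.014, "dz": 0, "wx": 0, "wy": 0, "wz": 0, "claw": 0.03},
    {"dx": 0, "dy": 0, "dz": 0, "wx": 0, "wy": 0, "wz": 0, "claw": 0.03},
    {"dx": 0, "dy": 0, "dz": 0, "wx": 0, "wy": 0, "wz": 0, "claw": 0.03},
  ],
)

```text
t: 6.7
eef_pos: [0.5777, 0.0791, 0.1995]
tool_rot: [-0.0, -0.168, 0.986, -0.0]
contact_force: [-0.7, -0.2, -1.7]
gripper_width: 0.505
grasp_force: 61.4
```

Run:
```python
from h import *
o,p,R=pose();print(o['gripper_width']);goto([.579,.081,.2],p,R)
snap('scene','s2')
```

```text
0.5049753220037784
tool delta [-0.0019  0.0013 -0.0005] ypos ang 109.3 tilt [ 0.    -0.001 -1.   ]
```

View pics/s2.png

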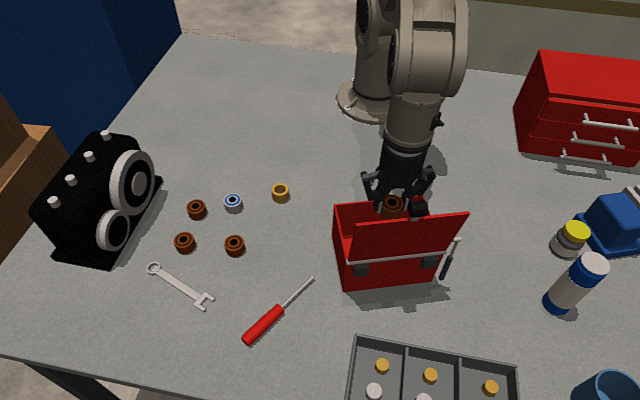

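The scene view shows the bearing in the gripper at (392,203), over the bin and clear of the flap. The other parts haven't moved. Lowering it in and releasing.

Request:
drive_tool(
  increments=[
    {"dx": 0, "dy": 0, "dz": 0.025, "wx": 0, "wy": 0, "wz": 0, "claw": 0.03},
    {"dx": 0, "dy": 0, "dz": 0.035, "wx": 0, "wy": 0, "wz": 0, "claw": 0.03},
    {"dx": 0, "dy": 0, "dz": 0.035, "wx": 0, "wy": 0, "wz": 0, "claw": 0.03},
    {"dx": 0, "dy": 0, "dz": 0.025, "wx": 0, "wy": 0, "wz": 0, "claw": 0.03},
    {"dx": 0, "dy": 0, "dz": 0.015, "wx": 0, "wy": 0, "wz": 0, "claw": 0.03},
    {"dx": 0, "dy": 0, "dz": 0, "wx": 0, "wy": 0, "wz": 0, "claw": 0.03},
    {"dx": 0, "dy": 0, "dz": 0, "wx": 0, "wy": 0, "wz": 0, "claw": 0.065},
    {"dx": 0, "dy": 0, "dz": 0, "wx": 0, "wy": 0, "wz": 0, "claw": 0.065},
    {"dx": 0, "dy": 0, "dz": 0, "wx": 0, "wy": 0, "wz": 0, "claw": 0.065},
    {"dx": 0, "dy": 0, "dz": 0, "wx": 0, "wy": 0, "wz": 0, "claw": 0.065},
  ],
)

```text
t: 8.0
eef_pos: [0.5778, 0.0811, 0.0647]
tool_rot: [0.0, -0.169, 0.986, 0.0]
contact_force: [-0.1, 0.2, 0.9]
gripper_width: 0.763
grasp_force: 0.0
```

Request:
drive_tool(
  increments=[
    {"dx": 0, "dy": 0, "dz": -0.03, "wx": 0, "wy": 0, "wz": 0, "claw": 0.065},
    {"dx": 0, "dy": 0, "dz": -0.055, "wx": 0, "wy": 0, "wz": 0, "claw": 0.065},
    {"dx": 0, "dy": 0, "dz": -0.06, "wx": 0, "wy": 0, "wz": 0, "claw": 0.065},
    {"dx": 0, "dy": 0, "dz": -0.06, "wx": 0, "wy": 0, "wz": 0, "claw": 0.065},
    {"dx": 0, "dy": 0, "dz": -0.06, "wx": 0, "wy": 0, "wz": 0, "claw": 0.065},
    {"dx": 0, "dy": 0, "dz": -0.045, "wx": 0, "wy": 0, "wz": 0, "claw": 0.065},
    {"dx": 0, "dy": 0, "dz": -0.025, "wx": 0, "wy": 0, "wz": 0, "claw": 0.065},
    {"dx": 0, "dy": 0, "dz": 0, "wx": 0, "wy": 0, "wz": 0, "claw": 0.065},
    {"dx": 0, "dy": 0, "dz": 0, "wx": 0, "wy": 0, "wz": 0, "claw": 0.065},
    {"dx": 0, "dy": 0, "dz": 0, "wx": 0, "wy": 0, "wz": 0, "claw": 0.065},
  ],
)

```text
t: 9.25
eef_pos: [0.577, 0.0809, 0.3977]
tool_rot: [-0.001, -0.169, 0.986, -0.0]
contact_force: [-0.1, -0.5, -0.1]
gripper_width: 0.766
grasp_force: 0.0
```

Run:
```python
from h import *
o,p,R=pose();im,d=snap('wrist','w3');print(o['t'],p)
goto([.6724,.1138,.3075],p,R)
c=calibration('wrist');K=np.array(c['intrinsics']);M=np.array(c['mount'])
v,u=np.mgrid[:400,:640];C=np.stack([(u-K[0,2])/K[0,0]*d,(v-K[1,2])/K[1,1]*d,d],-1)
W=(C@M[:3,:3].T+M[:3,3])@R.T+p
k=(W[...,2]>.285)&(W[...,2]<.335)&(np.hypot(W[...,0]-.672,W[...,1]-.114)<.05)&(d>0)
print(k.sum(),W[k].min(0),W[k].max(0),W[k].mean(0)); v,u=np.nonzero(k);print(u.min(),u.max(),v.min(),v.max())
e=np.array([np.cos(np.deg2rad(19.4)),np.sin(np.deg2rad(19.4))]);f=np.array([-e[1],e[0]])
A=W[k][:,:2]@e;B=W[k][:,:2]@f;print(np.percentile(A,[1,50,99]),np.percentile(B,[1,50,99]),'pred',np.array([.6724,.1138])@e,np.array([.6724,.1138])@f)
print('ctr of px on z=.3145 top:',wray(p,R,(u.min()+u.max())/2,(v.min()+v.max())/2,.3015))
```

```text
9.25 [0.57695125 0.08089206 0.39769219]
tool delta [-0.1012 -0.0007  0.0899] ypos ang 109.4 tilt [-0.003 -0.001 -1.   ]
1504 [0.65655327 0.0985685  0.28508268] [0.68554963 0.12839915 0.31675689] [0.66711534 0.11248326 0.30906567]
300 336 323 367
[0.65942439 0.66532186 0.68224428] [-0.12793491 -0.11552589 -0.10307923] pred 0.6720228520123324 -0.1160064066041651
ctr of px on z=.3145 top: [0.67171399 0.11402592 0.3015    ]
```

View pics/w3.png

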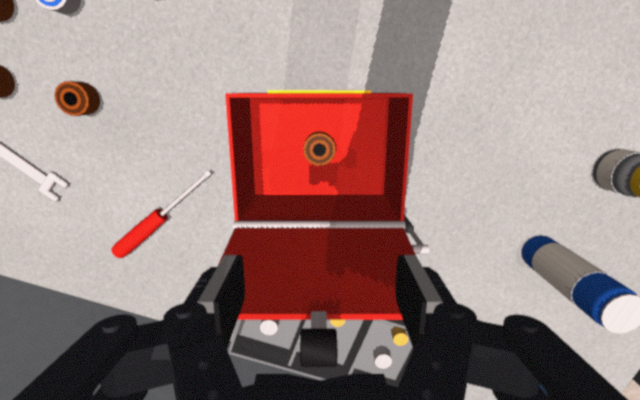

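The wrist view shows the worn bearing lying in the bin at (319,149). The black grip at (318,347) is centred between the fingers. Next I move over it and pinch.

Request:
drive_tool(
  increments=[
    {"dx": -0.02, "dy": 0, "dz": 0, "wx": 0, "wy": 0, "wz": 0, "claw": 0.065},
    {"dx": -0.04, "dy": 0, "dz": 0, "wx": 0, "wy": 0, "wz": 0, "claw": 0.065},
    {"dx": -0.03, "dy": 0, "dz": 0, "wx": 0, "wy": 0, "wz": 0, "claw": 0.065},
    {"dx": -0.011, "dy": 0, "dz": 0, "wx": 0, "wy": 0, "wz": 0, "claw": 0.065},
    {"dx": 0, "dy": 0, "dz": 0.02, "wx": 0, "wy": 0, "wz": 0, "claw": 0.065},
    {"dx": 0, "dy": 0, "dz": 0.025, "wx": 0, "wy": 0, "wz": 0, "claw": 0.065},
    {"dx": 0, "dy": 0, "dz": 0.025, "wx": 0, "wy": 0, "wz": 0, "claw": 0.065},
    {"dx": 0, "dy": 0, "dz": 0.019, "wx": 0, "wy": 0, "wz": 0, "claw": 0.065},
    {"dx": 0, "dy": 0, "dz": 0, "wx": 0, "wy": 0, "wz": 0, "claw": 0.065},
    {"dx": 0, "dy": 0, "dz": 0, "wx": 0, "wy": 0, "wz": 0, "claw": 0.065},
    {"dx": 0, "dy": 0, "dz": 0, "wx": 0, "wy": 0, "wz": 0, "claw": 0.065},
  ],
)

```text
t: 10.68
eef_pos: [0.6734, 0.1146, 0.3116]
tool_rot: [0.001, -0.169, 0.986, 0.0]
contact_force: [0.3, -0.1, -0.1]
gripper_width: 0.76
grasp_force: 0.0
```

Run:
```python
from h import *
o,p,R=pose();goto([.6718,.1139,.3085],p,R);print(o['contact_force'])
a=np.r_[np.linspace(1.7,.7,21),np.linspace(.7,0,21)[1:]]
x=np.round(.18*np.cos(a),4);z=np.round(-.18*np.sin(a),4)
for i in range(40): print(i,round(a[i+1],3),np.diff(x)[i].round(4),np.diff(z)[i].round(4))
```

```text
tool delta [ 0.0017 -0.0001  0.0031] ypos ang 109.4 tilt [ 0.002  0.001 -1.   ]
[ 0.34120321 -0.0819095  -0.08777152]
0 1.65 0.009 -0.0009
1 1.6 0.0089 -0.0005
2 1.55 0.009 -0.0001
3 1.5 0.009 0.0005
4 1.45 0.009 0.0008
5 1.4 0.0089 0.0013
6 1.35 0.0088 0.0018
7 1.3 0.0087 0.0022
8 1.25 0.0087 0.0026
9 1.2 0.0084 0.003
10 1.15 0.0083 0.0035
11 1.1 0.0081 0.0039
12 1.05 0.008 0.0043
13 1.0 0.0077 0.0046
14 0.95 0.0074 0.0051
15 0.9 0.0072 0.0054
16 0.85 0.0069 0.0058
17 0.8 0.0066 0.0061
18 0.75 0.0063 0.0064
19 0.7 0.006 0.0067
20 0.665 0.0039 0.0049
21 0.63 0.0038 0.0051
22 0.595 0.0037 0.0051
23 0.56 0.0034 0.0053
24 0.525 0.0033 0.0054
25 0.49 0.003 0.0055
26 0.455 0.0029 0.0056
27 0.42 0.0027 0.0057
28 0.385 0.0024 0.0058
29 0.35 0.0023 0.0059
30 0.315 0.002 0.0059
31 0.28 0.0019 0.0061
32 0.245 0.0016 0.006
33 0.21 0.0014 0.0062
34 0.175 0.0013 0.0062
35 0.14 0.0009 0.0062
36 0.105 0.0008 0.0062
37 0.07 0.0006 0.0063
38 0.035 0.0003 0.0063
39 0.0 0.0001 0.0063
```

Request:
drive_tool(
  increments=[
    {"dx": 0.0015, "dy": 0, "dz": 0.003, "wx": 0, "wy": 0, "wz": 0, "claw": 0.065},
    {"dx": 0, "dy": 0, "dz": 0, "wx": 0, "wy": 0, "wz": 0, "claw": 0.015},
    {"dx": 0, "dy": 0, "dz": 0, "wx": 0, "wy": 0, "wz": 0, "claw": 0.015},
    {"dx": 0, "dy": 0, "dz": 0, "wx": 0, "wy": 0, "wz": 0, "claw": 0.015},
    {"dx": 0, "dy": 0, "dz": 0, "wx": 0, "wy": 0, "wz": 0, "claw": 0.015},
    {"dx": 0, "dy": 0, "dz": 0, "wx": 0, "wy": 0, "wz": 0, "claw": 0.015},
    {"dx": 0, "dy": 0, "dz": 0, "wx": 0, "wy": 0, "wz": 0, "claw": 0.015},
    {"dx": 0, "dy": 0, "dz": 0, "wx": 0, "wy": 0, "wz": 0, "claw": 0.015},
  ],
  newtons=60,
)

```text
t: 11.68
eef_pos: [0.6717, 0.1135, 0.3076]
tool_rot: [0.0, -0.169, 0.986, -0.0]
contact_force: [1.0, -3.5, 3.1]
gripper_width: 0.292
grasp_force: 61.0
```

Gripped, with the opening at 25 mm. Starting the arc, first half down to 0.95 rad.

Request:
drive_tool(
  increments=[
    {"dx": 0.0045, "dy": 0, "dz": -0.0005, "wx": 0, "wy": 0, "wz": 0, "claw": 0.015},
    {"dx": 0.0045, "dy": 0, "dz": -0.0004, "wx": 0, "wy": 0, "wz": 0, "claw": 0.015},
    {"dx": 0.0089, "dy": 0, "dz": -0.0005, "wx": 0, "wy": 0, "wz": 0, "claw": 0.015},
    {"dx": 0.009, "dy": 0, "dz": -0.0001, "wx": 0, "wy": 0, "wz": 0, "claw": 0.015},
    {"dx": 0.009, "dy": 0, "dz": 0.0005, "wx": 0, "wy": 0, "wz": 0, "claw": 0.015},
    {"dx": 0.009, "dy": 0, "dz": 0.0008, "wx": 0, "wy": 0, "wz": 0, "claw": 0.015},
    {"dx": 0.0089, "dy": 0, "dz": 0.0013, "wx": 0, "wy": 0, "wz": 0, "claw": 0.015},
    {"dx": 0.0088, "dy": 0, "dz": 0.0018, "wx": 0, "wy": 0, "wz": 0, "claw": 0.015},
    {"dx": 0.0087, "dy": 0, "dz": 0.0022, "wx": 0, "wy": 0, "wz": 0, "claw": 0.015},
    {"dx": 0.0087, "dy": 0, "dz": 0.0026, "wx": 0, "wy": 0, "wz": 0, "claw": 0.015},
    {"dx": 0.0084, "dy": 0, "dz": 0.003, "wx": 0, "wy": 0, "wz": 0, "claw": 0.015},
    {"dx": 0.0083, "dy": 0, "dz": 0.0035, "wx": 0, "wy": 0, "wz": 0, "claw": 0.015},
    {"dx": 0.0081, "dy": 0, "dz": 0.0039, "wx": 0, "wy": 0, "wz": 0, "claw": 0.015},
    {"dx": 0.008, "dy": 0, "dz": 0.0043, "wx": 0, "wy": 0, "wz": 0, "claw": 0.015},
    {"dx": 0.0077, "dy": 0, "dz": 0.0046, "wx": 0, "wy": 0, "wz": 0, "claw": 0.015},
    {"dx": 0.0074, "dy": 0, "dz": 0.0051, "wx": 0, "wy": 0, "wz": 0, "claw": 0.015},
  ],
)

```text
t: 13.68
eef_pos: [0.551, 0.0709, 0.2753]
tool_rot: [0.001, -0.169, 0.986, -0.0]
contact_force: [1.7, -5.1, 1.4]
gripper_width: 0.293
grasp_force: 63.6
```

Run:
```python
from h import *
o,p,R=pose();e=np.array([np.cos(np.deg2rad(19.4)),np.sin(np.deg2rad(19.4))])
g=p-[0,0,.006];r=np.array([.649-g[:2]@e,g[2]-.123]);print(np.hypot(*r),np.arctan2(r[1],r[0]),o['contact_force'],o['gripper_width'],g[:2]@[-e[1],e[0]])
```

```text
0.18050124998435899 0.9447569122826391 [ 1.74082623 -5.11819428  1.36280625] 0.2927730166236364 -0.1161587501216581
```

Run:
```python
from h import *
snap('scene','s3');o=get_obs();print(o['contact_force'],o['grasp_force'])
```

```text
[ 1.84362612 -5.233416    0.90706006] 63.74130964279175
```

View pics/s3.png

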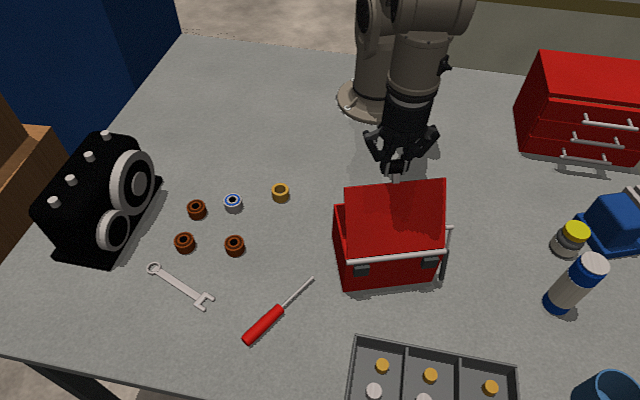

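The scene view shows the flap half closed, with the gripper holding its grip at (397,168). I'll carry on down the arc.

Request:
drive_tool(
  increments=[
    {"dx": 0.0036, "dy": 0, "dz": 0.0027, "wx": 0, "wy": 0, "wz": 0, "claw": 0.015},
    {"dx": 0.0036, "dy": 0, "dz": 0.0027, "wx": 0, "wy": 0, "wz": 0, "claw": 0.015},
    {"dx": 0.0069, "dy": 0, "dz": 0.0058, "wx": 0, "wy": 0, "wz": 0, "claw": 0.015},
    {"dx": 0.0066, "dy": 0, "dz": 0.0061, "wx": 0, "wy": 0, "wz": 0, "claw": 0.015},
    {"dx": 0.0063, "dy": 0, "dz": 0.0064, "wx": 0, "wy": 0, "wz": 0, "claw": 0.015},
    {"dx": 0.006, "dy": 0, "dz": 0.0067, "wx": 0, "wy": 0, "wz": 0, "claw": 0.015},
    {"dx": 0.0039, "dy": 0, "dz": 0.0049, "wx": 0, "wy": 0, "wz": 0, "claw": 0.015},
    {"dx": 0.0038, "dy": 0, "dz": 0.0051, "wx": 0, "wy": 0, "wz": 0, "claw": 0.015},
    {"dx": 0.0037, "dy": 0, "dz": 0.0051, "wx": 0, "wy": 0, "wz": 0, "claw": 0.015},
    {"dx": 0.0034, "dy": 0, "dz": 0.0053, "wx": 0, "wy": 0, "wz": 0, "claw": 0.015},
    {"dx": 0.0033, "dy": 0, "dz": 0.0054, "wx": 0, "wy": 0, "wz": 0, "claw": 0.015},
    {"dx": 0.003, "dy": 0, "dz": 0.0055, "wx": 0, "wy": 0, "wz": 0, "claw": 0.015},
    {"dx": 0.0029, "dy": 0, "dz": 0.0056, "wx": 0, "wy": 0, "wz": 0, "claw": 0.015},
    {"dx": 0.0027, "dy": 0, "dz": 0.0057, "wx": 0, "wy": 0, "wz": 0, "claw": 0.015},
    {"dx": 0.0024, "dy": 0, "dz": 0.0058, "wx": 0, "wy": 0, "wz": 0, "claw": 0.015},
    {"dx": 0.0023, "dy": 0, "dz": 0.0059, "wx": 0, "wy": 0, "wz": 0, "claw": 0.015},
    {"dx": 0.002, "dy": 0, "dz": 0.0059, "wx": 0, "wy": 0, "wz": 0, "claw": 0.015},
    {"dx": 0.0019, "dy": 0, "dz": 0.0061, "wx": 0, "wy": 0, "wz": 0, "claw": 0.015},
  ],
)

```text
t: 15.98
eef_pos: [0.4859, 0.0479, 0.1779]
tool_rot: [-0.0, -0.168, 0.986, -0.0]
contact_force: [2.1, -5.8, -1.1]
gripper_width: 0.291
grasp_force: 71.2
```

Run:
```python
from h import *
o,p,R=pose();e=np.array([np.cos(np.deg2rad(19.4)),np.sin(np.deg2rad(19.4))])
g=p-[0,0,.006];r=np.array([.649-g[:2]@e,g[2]-.123]);print(np.hypot(*r),np.arctan2(r[1],r[0]),o['contact_force'],o['gripper_width'],g[:2]@[-e[1],e[0]])
```

```text
0.18146171937171393 0.2730796807946045 [ 2.09946048 -5.81449829 -1.10587141] 0.2914056239584915 -0.11624391276677203
```

Request:
drive_tool(
  increments=[
    {"dx": 0.0008, "dy": 0, "dz": 0.003, "wx": 0, "wy": 0, "wz": 0, "claw": 0.015},
    {"dx": 0.0008, "dy": 0, "dz": 0.003, "wx": 0, "wy": 0, "wz": 0, "claw": 0.015},
    {"dx": 0.0014, "dy": 0, "dz": 0.0062, "wx": 0, "wy": 0, "wz": 0, "claw": 0.015},
    {"dx": 0.0013, "dy": 0, "dz": 0.0062, "wx": 0, "wy": 0, "wz": 0, "claw": 0.015},
    {"dx": 0.0009, "dy": 0, "dz": 0.0062, "wx": 0, "wy": 0, "wz": 0, "claw": 0.015},
    {"dx": 0.0004, "dy": 0, "dz": 0.0031, "wx": 0, "wy": 0, "wz": 0, "claw": 0.015},
    {"dx": 0.0004, "dy": 0, "dz": 0.0031, "wx": 0, "wy": 0, "wz": 0, "claw": 0.015},
    {"dx": 0.0003, "dy": 0, "dz": 0.0031, "wx": 0, "wy": 0, "wz": 0, "claw": 0.015},
    {"dx": 0.0003, "dy": 0, "dz": 0.0032, "wx": 0, "wy": 0, "wz": 0, "claw": 0.015},
    {"dx": 0.0002, "dy": 0, "dz": 0.0031, "wx": 0, "wy": 0, "wz": 0, "claw": 0.015},
    {"dx": 0.0001, "dy": 0, "dz": 0.0032, "wx": 0, "wy": 0, "wz": 0, "claw": 0.015},
    {"dx": 0.0001, "dy": 0, "dz": 0.0015, "wx": 0, "wy": 0, "wz": 0, "claw": 0.015},
    {"dx": 0, "dy": 0, "dz": 0.0015, "wx": 0, "wy": 0, "wz": 0, "claw": 0.015},
    {"dx": 0, "dy": 0, "dz": 0.0015, "wx": 0, "wy": 0, "wz": 0, "claw": 0.015},
    {"dx": 0, "dy": 0, "dz": 0.0015, "wx": 0, "wy": 0, "wz": 0, "claw": 0.015},
    {"dx": 0, "dy": 0, "dz": 0, "wx": 0, "wy": 0, "wz": 0, "claw": 0.015},
    {"dx": 0, "dy": 0, "dz": 0, "wx": 0, "wy": 0, "wz": 0, "claw": 0.015},
  ],
)

```text
t: 18.1
eef_pos: [0.4792, 0.0455, 0.1287]
tool_rot: [-0.0, -0.168, 0.986, -0.0]
contact_force: [0.3, -7.1, -1.0]
gripper_width: 0.295
grasp_force: 74.0
```

Run:
```python
from h import *
o,p,R=pose();e=np.array([np.cos(np.deg2rad(19.4)),np.sin(np.deg2rad(19.4))])
g=p-[0,0,.006];r=np.array([.649-g[:2]@e,g[2]-.123]);print(np.hypot(*r),np.arctan2(r[1],r[0]),o['contact_force'],o['gripper_width'])
im,d=snap('scene','s4');Q=cloud('scene',d);hsv=cv2.cvtColor(im,cv2.COLOR_RGB2HSV)
red=((hsv[...,0]<8)|(hsv[...,0]>172))&(hsv[...,1]>130)
k=red&(Q[...,2]>.11)&(Q[...,2]<.2)&(Q[...,0]>.45)&(Q[...,0]<.72)&(Q[...,1]>-.05)&(Q[...,1]<.22);q=Q[k]
A=q[:,:2]@e;print(len(q),np.polyfit(A-.649,q[:,2],1),np.percentile(q[:,2],[5,50,95]))
```

```text
0.18186049217345393 -0.0018696309205674042 [ 0.28922719 -7.11820889 -0.95400243] 0.295202242526778
5560 [-0.03411758  0.12546805] [0.12451622 0.12810839 0.13100527]
```

Plane fit suggests up to 0.03 rad may still be open, and there's no force from the stop yet. I'll ease down until it's felt.

Request:
drive_tool(
  increments=[
    {"dx": 0, "dy": 0, "dz": 0.0015, "wx": 0, "wy": 0, "wz": 0, "claw": 0.015},
    {"dx": 0, "dy": 0, "dz": 0.0015, "wx": 0, "wy": 0, "wz": 0, "claw": 0.015},
    {"dx": 0, "dy": 0, "dz": 0.001, "wx": 0, "wy": 0, "wz": 0, "claw": 0.015},
    {"dx": 0, "dy": 0, "dz": 0, "wx": 0, "wy": 0, "wz": 0, "claw": 0.015},
    {"dx": 0, "dy": 0, "dz": 0, "wx": 0, "wy": 0, "wz": 0, "claw": 0.015},
  ],
)

```text
t: 18.77
eef_pos: [0.4793, 0.0456, 0.1246]
tool_rot: [-0.0, -0.168, 0.986, -0.0]
contact_force: [1.1, -6.9, -1.7]
gripper_width: 0.296
grasp_force: 74.0
```

Request:
drive_tool(
  increments=[
    {"dx": 0, "dy": 0, "dz": 0.001, "wx": 0, "wy": 0, "wz": 0, "claw": 0.015},
    {"dx": 0, "dy": 0, "dz": 0.001, "wx": 0, "wy": 0, "wz": 0, "claw": 0.015},
    {"dx": 0, "dy": 0, "dz": 0.001, "wx": 0, "wy": 0, "wz": 0, "claw": 0.015},
    {"dx": 0, "dy": 0, "dz": 0, "wx": 0, "wy": 0, "wz": 0, "claw": 0.015},
    {"dx": 0, "dy": 0, "dz": 0, "wx": 0, "wy": 0, "wz": 0, "claw": 0.015},
  ],
)

```text
t: 19.4
eef_pos: [0.4792, 0.0455, 0.1229]
tool_rot: [-0.0, -0.168, 0.986, -0.0]
contact_force: [-5.0, -8.0, 15.2]
gripper_width: 0.295
grasp_force: 76.4
```

Run:
```python
from h import *
e=np.array([np.cos(np.deg2rad(19.4)),np.sin(np.deg2rad(19.4))])
print(get_obs()['contact_force'])
for nm in('scene','top'):
    im,d=snap(nm,nm+'5');Q=cloud(nm,d);hsv=cv2.cvtColor(im,cv2.COLOR_RGB2HSV)
    red=((hsv[...,0]<8)|(hsv[...,0]>172))&(hsv[...,1]>130)
    A=Q[...,:2]@e;B=Q[...,:2]@np.array([-e[1],e[0]])
    k=red&(Q[...,2]>.11)&(Q[...,2]<.2)&(A>.505)&(A<.64)&(abs(B+.116)<.09)
    print(nm,k.sum(),np.polyfit(A[k]-.649,Q[...,2][k],1))
    g=(hsv[...,1]<40)&(abs(Q[...,2])<.01)&(Q[...,0]>.35)&(Q[...,0]<.75)&(abs(Q[...,1])<.35)
    print('table tilt',np.polyfit(A[g]-.649,Q[...,2][g],1))
```

```text
[-4.9908748  -7.98400344 15.18786636]
scene 4531 [0.0004784  0.12597019]
table tilt [9.84048324e-04 5.19767014e-05]
top 2206 [0.00128898 0.12674487]
table tilt [0.00140998 0.00074451]
```

The stop is felt at 15 N and the flap now fits flat. Releasing and retreating upward.

Request:
drive_tool(
  increments=[
    {"dx": 0, "dy": 0, "dz": 0, "wx": 0, "wy": 0, "wz": 0, "claw": 0.015},
    {"dx": 0, "dy": 0, "dz": 0, "wx": 0, "wy": 0, "wz": 0, "claw": 0.07},
    {"dx": 0, "dy": 0, "dz": 0, "wx": 0, "wy": 0, "wz": 0, "claw": 0.07},
    {"dx": 0, "dy": 0, "dz": 0, "wx": 0, "wy": 0, "wz": 0, "claw": 0.07},
    {"dx": 0, "dy": 0, "dz": 0, "wx": 0, "wy": 0, "wz": 0, "claw": 0.07},
    {"dx": 0, "dy": 0, "dz": -0.015, "wx": 0, "wy": 0, "wz": 0, "claw": 0.07},
    {"dx": 0, "dy": 0, "dz": -0.03, "wx": 0, "wy": 0, "wz": 0, "claw": 0.07},
    {"dx": 0, "dy": 0, "dz": -0.04, "wx": 0, "wy": 0, "wz": 0, "claw": 0.07},
    {"dx": 0, "dy": 0, "dz": -0.04, "wx": 0, "wy": 0, "wz": 0, "claw": 0.07},
    {"dx": 0, "dy": 0, "dz": -0.015, "wx": 0, "wy": 0, "wz": 0, "claw": 0.07},
    {"dx": 0, "dy": 0, "dz": 0, "wx": 0, "wy": 0, "wz": 0, "claw": 0.07},
    {"dx": 0, "dy": 0, "dz": 0, "wx": 0, "wy": 0, "wz": 0, "claw": 0.07},
    {"dx": 0, "dy": 0, "dz": 0, "wx": 0, "wy": 0, "wz": 0, "claw": 0.07},
  ],
)

```text
t: 21.12
eef_pos: [0.479, 0.0463, 0.2608]
tool_rot: [-0.001, -0.169, 0.986, -0.0]
contact_force: [0.2, 0.0, 0.2]
gripper_width: 0.82
grasp_force: 0.0
```

Run:
```python
from h import *
snap('scene','s6');o=get_obs();print(o['contact_force'],o['joint_vel'].round(3))
```

```text
[ 0.0973467   0.32600859 -0.2958826 ] [-0.001 -0.003 -0.001 -0.006  0.001  0.001 -0.002]
```

View pics/s6.png

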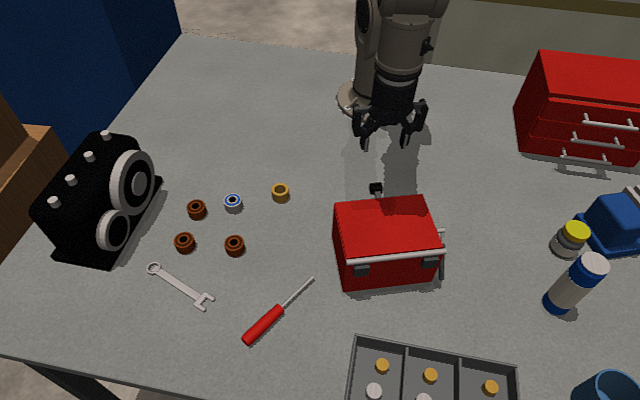

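The flap is shut with its grip free at (376,189). The gripper is clear, and the new bearing is still at (232,203).

```bash
python3 -c "
from station import *
print(hand_in())"
```

```text
the job is handed in; nothing more can be done
None
```

The worn bearing is in the bin and the flap was held by its grip all the way shut (about 7 s). The new bearing was left where it lay, everything was let go, and the job was handed in at about 21 s with no verdict shown.

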